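Dry run of a piped border

ROBOT

A 6-joint arm with a two-finger parallel gripper is mounted at the origin on the work surface; the furniture and walls round the work are solid. World frame = base frame: x ahead of the robot, y to its left, z up, the work surface at z = 0. Lengths are in mm, angles in rad, forces in N, time in s.
With the tool pointing down it reaches from about 350 to 975 mm from the base axis. Payload 4.9 kg.
Tool frame: the origin (TCP) lies between the finger pads, 19 mm behind the fingertips; this is the grasp point; z points along the fingers, y is the line along which they close (so a half turn about z gives the same grasp; the last joint's range is limited). The gripper opens to 85 mm and grips with 20 to 120 N. Pads are 22 mm wide; open, the fingers measure 114 mm over their backs; the gripper's body (76 mm by 85 mm) begins 54 mm behind the grasp point. The pads swing forward as they close: fully open they stand 13 mm farther back than shut.
Start: joints at [1.05, 0.053, 1.613, -0, 1.476, -0.119], TCP at [244.41, 575.209, 250.004] pointing down, gripper open.
Joint ranges: [-3.01, 3.01], [-1.01, 2.22], [0.06, 2.58], [-1.02, 4.17], [0.09, 2.62], [-3.14, 3.14]. Speed limits (rad/s): [2.57, 2.57, 3.14, 3.14, 3.14, 3.14].

INTERFACE

Orientations are given as [roll, pitch, yaw] about the fixed x, y, z axes, in that order (R = Rz(yaw) Ry(pitch) Rx(roll)).
In Python, from workcell import r gives the robot as it stands.
- The arm moves only by the tool carry_out, never from a script. Its arguments are lists of equal length, an entry for each row: "twist": the turn, a rotation vector about the tool's x, y, z in degrees, a list of three; "xyz": the shift along the tool's x, y, z in m, a list of three; "hand": the closure, from -1 (fully open) to 1 (shut). In form: {"twist": [[rx, ry, rz], ...], "xyz": [[dx, dy, dz], ...], "hand": [hand, ...]}. A call has 1 to 10 rows; each row shifts and turns the commanded pose from where the row before left it, along the tool's axes as they then stand; what a row does not reach is not made up. A row lasts 1/8 s, in which the tool goes at most 62.5 mm and 10.7 degrees, less where a joint would pass 70% of its speed; a pose out of reach is approached as far as the arm can. A call with a gripper value outside its range is refused whole. The fingers move at their own pace and stop on an object; the grip force is fixed at half the most. Time passes only in rows, so rows that do not move let the fingers close. It gives the time, the measured TCP pose, the force, the opening and the grip force at its end, in the units of the state.
- r.get_state(): the state, without advancing time (a new reading comes with each control period).
- r.get_image(name): name is "side" or "top" or "wrist"; returns (picture, depth): 480x640x3 uint8, red, green, blue; 480x640 float32, mm along the optical axis (not along the pixel's ray), 0 where there is no reading.
- r.camera_model(name): a dict with "camera_matrix" (3x3 intrinsics, pixels), "world_from_camera" (4x4, takes a point from camera to world coordinates); the wrist camera has in their place "mount" (4x4, takes a point from camera to tool coordinates, whose origin is the TCP and whose axes are the flange's). Camera axes: x right, y down, z forward; pixel columns grow to the right and rows downward; lengths in mm; the calibration is good to about 2 mm. A picture is of the moment at which its call begins: read the wrist's pose just before it. camera_model takes no time and is no camera call.
- r.hand_in(): hands the job in; it is judged then, once.
The state is a dict: "time_s": time; "joint_positions": joint angles; "joint_vel": joint speeds; "joint_efforts": joint torques, N m; "tcp_pos": TCP position; "eef_rot": TCP orientation; "ft_force": force on the tool from outside, world axes, zero at the start; "torque": the same for the moment, N m; "grip_width": opening from 0.0 (shut) to 1.0 (fully open); "grasp_force": force on a finger pad.
Only numpy, scipy, OpenCV 4.12 (cv2) and the standard library are available. Lean on these libraries where they do the work, as an engineer would, in place of code of your own. Each camera call takes 0.05 s, during which the arm holds its last target. There are 200 camera calls.

TASK

Rehearse the piping stroke on the white practice board: follow the brown S-shaped line with your fingertips from the end by the pink macaron to the end by the green macaron, in one stroke that stays on the line without lifting off, about a centimetre above the board or at most brushing it lightly. Then raise the fingertips well clear, at least 10 cm above the board. Nothing is to be picked up, and the macarons, nozzles and sprinkle jar must stay where they stand.

Things in the scene. Friction and masses are not known exactly. Their poses are not given: they have to be found in the camera images.
- piping_board: white piping practice board, 150 x 400 x 8 mm, fixed on the table, a blue strip along each long edge. Origin at the centre of its underside, z up, y along its length. On its top face (8 mm above the table) is a dark brown S-shaped line 4 mm wide: x = 38 mm * sin(pi * y / 110 mm), y from -110 to +110 mm, a 12 mm dot at each end
- line_0 (a point): point 0 of 9 on the brown line, on the board's top face: y = -110 mm in the board's frame (end dot of the line). Pass over it with the point midway between the two finger pads, tool pointing down
- line_1 (a point): point 1 of 9 on the brown line, on the board's top face: y = -82.5 mm in the board's frame. Pass over it with the point midway between the two finger pads, tool pointing down
- line_2 (a point): point 2 of 9 on the brown line, on the board's top face: y = -55 mm in the board's frame. Pass over it with the point midway between the two finger pads, tool pointing down
- line_3 (a point): point 3 of 9 on the brown line, on the board's top face: y = -27.5 mm in the board's frame. Pass over it with the point midway between the two finger pads, tool pointing down
- line_4 (a point): point 4 of 9 on the brown line, on the board's top face: y = 0 mm in the board's frame. Pass over it with the point midway between the two finger pads, tool pointing down
- line_5 (a point): point 5 of 9 on the brown line, on the board's top face: y = 27.5 mm in the board's frame. Pass over it with the point midway between the two finger pads, tool pointing down
- line_6 (a point): point 6 of 9 on the brown line, on the board's top face: y = 55 mm in the board's frame. Pass over it with the point midway between the two finger pads, tool pointing down
- line_7 (a point): point 7 of 9 on the brown line, on the board's top face: y = 82.5 mm in the board's frame. Pass over it with the point midway between the two finger pads, tool pointing down
- line_8 (a point): point 8 of 9 on the brown line, on the board's top face: y = 110 mm in the board's frame (end dot of the line). Pass over it with the point midway between the two finger pads, tool pointing down
- pink_macaron: loose pink macaron, 41 mm across, 25 mm high, standing on the board on its long middle axis, about 60 mm beyond one end of the line: it marks the end where the line STARTS. It may be at either end. Origin at the centre of its underside, z up
- green_macaron: loose pale green macaron, 42 mm across, 25 mm high, about 60 mm beyond the other end of the line, where the line FINISHES. Origin at the centre of its underside, z up
- star_nozzle: loose steel piping nozzle, a cone 30 mm across and 42 mm high, standing on the board in one hollow of the S, at least 53 mm (centre) from the line. Origin at the centre of its underside, z up
- small_nozzle: loose steel piping nozzle, a cone 22 mm across and 30 mm high, standing on the board in the other hollow of the S, at least 53 mm (centre) from the line. Origin at the centre of its underside, z up
- sprinkle_jar: loose jar of pink sprinkles with a white lid, 47 mm across, 63 mm high, on the table to the left of the board. Origin at the centre of its underside, z up

How it is judged:
By the outcome, as a careful person would: the job done as asked, in the order asked, and still so for the second after the job is handed in, with the robot touching nothing.
It also fails if it takes over 48 s, if anything falls off the work surface, if the arm or the gripper's body presses on something with over 40 N, if the wrist force passes 120 N, or if a joint passes its speed limit or range.

## Working session

There is one attempt and no reset: what is moved stays moved. The work goes in short steps, Python scripts to look and compute and a tool call to move; the robot and the scene stay as the last step left them, time stands still between calls to the robot, and variables do not carry over. Pictures are saved under pics/ and viewed, at most 10 in all, crops included, and the job is handed in when it is done.

Besides the shell and the picture viewer there is one more tool, called after "Emit:" as name(argument=value, ...), one argument or row to a line, values as JSON. carry_out: Moves the arm, as the interface text tells. Its arguments: {"type":"object","properties":{"twist":{"type":"array"},"xyz":{"type":"array"},"hand":{"type":"array"}},"required":["twist","xyz","hand"]}

```bash
mkdir -p pics; python3 - <<'E'
from workcell import r
import cv2,numpy as np
s=r.get_state();print({k:s[k] for k in('time_s','tcp_pos','eef_rot','grip_width')})
for n in('top','side'):
    p,d=r.get_image(n);cv2.imwrite(f'pics/{n}.png',p[...,::-1]);np.savez(f'{n}.npz',p=p,d=d)
    m=r.camera_model(n);print(n,np.round(m['camera_matrix'],1),np.round(m['world_from_camera'],3))
E
```

```text
{'time_s': 0.0, 'tcp_pos': array([244.1239374 , 574.72218647, 248.77285171]), 'eef_rot': array([-3.13956556e+00, -2.70365770e-04,  2.73981235e+00]), 'grip_width': 0.9994964594386967}
top [[466.4   0.  315.9]
 [  0.  466.4 238.5]
 [  0.    0.    1. ]] [[ 2.30000e-02 -9.79000e-01  2.03000e-01  2.90462e+02]
 [-1.00000e+00 -2.30000e-02  1.00000e-03 -7.83970e+01]
 [ 3.00000e-03 -2.03000e-01 -9.79000e-01  9.79390e+02]
 [ 0.00000e+00  0.00000e+00  0.00000e+00  1.00000e+00]]
side [[605.8   0.  312.9]
 [  0.  605.8 240.4]
 [  0.    0.    1. ]] [[-9.65000e-01 -2.38000e-01  1.07000e-01  3.61930e+02]
 [-2.61000e-01  8.70000e-01 -4.18000e-01  3.59411e+02]
 [ 6.00000e-03 -4.31000e-01 -9.02000e-01  9.54671e+02]
 [ 0.00000e+00  0.00000e+00  0.00000e+00  1.00000e+00]]
```

View pics/top.png

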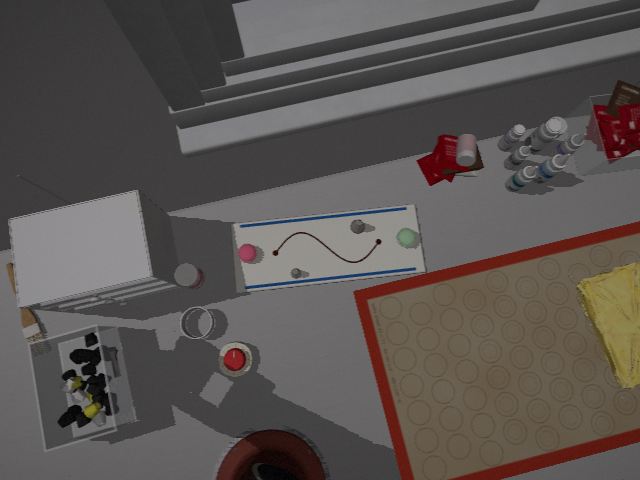

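View side.

The top view shows the board with the pink macaron at (248,253), line start dot at (276,253), end dot at (379,241), green macaron at (407,238), nozzles at (358,227) and (296,273), and the jar at (189,275).

View pics/side.png

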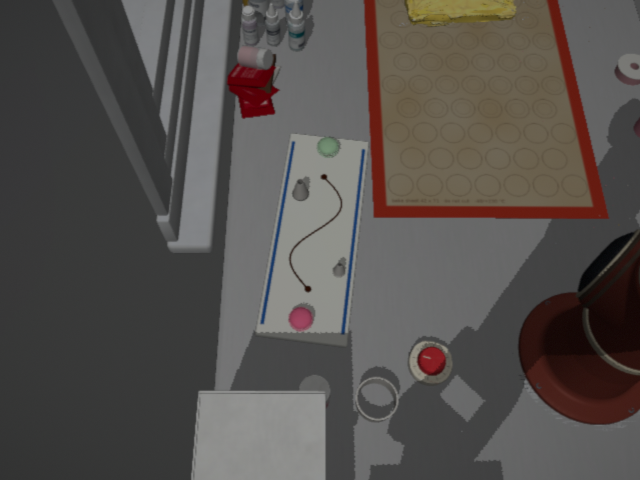

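```bash
cat > h.py <<'E'
import numpy as np, cv2
from scipy.optimize import least_squares
def dark(p,box):
    "brown line pixels in box (u0,v0,u1,v1) -> (u,v)"
    u0,v0,u1,v1=box; c=p[v0:v1,u0:u1].astype(int)
    m=(c.max(2)<110)&(c[...,0]>c[...,2]+8)
    n,l,st,_=cv2.connectedComponentsWithStats(m.astype(np.uint8),connectivity=8)
    k=1+np.argmax(st[1:,4]); v,u=np.nonzero(l==k); return np.c_[u+u0,v+v0].astype(float)
def to_world(uv,K,T,z=8.):
    d=np.c_[(uv-K[:2,2])/[K[0,0],K[1,1]],np.ones(len(uv))]@T[:3,:3].T
    return T[:3,3]+d*((z-T[2,3])/d[:,2])[:,None]
ys=np.linspace(-110,110,881); S=np.c_[38*np.sin(np.pi*ys/110),ys]
def place(q,P): c,s=np.cos(q[2]),np.sin(q[2]); return P@np.array([[c,s],[-s,c]])+q[:2]
from scipy.spatial import cKDTree
def fit(W,q0):
    W=W[:,:2]
    def f(q):
        C=place(q,S); return np.r_[cKDTree(C).query(W)[0], cKDTree(W).query(C[::4])[0]]
    o=least_squares(f,q0,loss='soft_l1'); return o.x,np.sqrt(np.mean(o.fun**2))
E
python3 - <<'E'
from h import *
from workcell import r
a=np.load('top.npz');m=r.camera_model('top');K,T=m['camera_matrix'],m['world_from_camera']
uv=dark(a['p'],(262,222,392,272));print(len(uv),uv.min(0),uv.max(0))
W=to_world(uv,K,T);e=to_world(np.array([[276,253],[379,241.]]),K,T);print(e)
v=e[1]-e[0];q0=[*e[:,:2].mean(0),np.arctan2(-v[0],v[1])]
print(q0,fit(W,q0))
print(to_world(np.array([[248,253],[407,238],[358,227],[296,273],[189,275.]]),K,T,25).round())
E
```

```text
271 [272. 232.] [381. 262.]
[[ 458.70980323    6.53710396    8.        ]
 [ 489.8064414  -211.24693946    8.        ]]
[np.float64(474.2581223174894), np.float64(-102.35491775018733), np.float64(-2.9997647538328875)] (array([ 474.33889806, -100.52776167,   -3.00306008]), np.float64(1.5408123728064345))
[[ 454.   63.   25.]
 [ 494. -268.   25.]
 [ 515. -165.   25.]
 [ 415.  -38.   25.]
 [ 406.  182.   25.]]
```

The side view agrees: pink at (301,318), start dot (308,289), end dot (324,177), green at (329,147), and a big white box nearby at (260,440).

```bash
python3 - <<'E'
from h import *
from workcell import r
a=np.load('side.npz');m=r.camera_model('side');K,T=m['camera_matrix'],m['world_from_camera']
uv=dark(a['p'],(283,170,350,297));print(len(uv),uv.min(0),uv.max(0))
q,e=fit(to_world(uv,K,T),[474,-100.5,-3.0]);print(q,e)
print(place(q,S[[0,-1]]))
a=np.load('top.npz');m=r.camera_model('top');K,T=m['camera_matrix'],m['world_from_camera'];d=a['d']
for u,v in[(30,230),(130,210),(140,270),(150,280),(165,290),(60,300),(20,300),(189,272),(198,310),(235,358),(115,340),(300,240)]:
    z=d[v,u];c=np.array([(u-K[0,2])/K[0,0]*z,(v-K[1,2])/K[1,1]*z,z,1]);print((u,v),(T@c)[:3].round())
for i in range(5):
  s=r.get_state();print(s['tcp_pos'],s['joint_positions'].round(4) if hasattr(s['joint_positions'],'round') else s['joint_positions'])
E
```

```text
326 [289. 174.] [341. 292.]
[474.50639429 -98.90492913  -3.00062202] 1.5075858941715858
[[ 459.05093437   10.00388024]
 [ 489.9618542  -207.8137385 ]]
(30, 230) [458. 420. 187.]
(130, 210) [498. 251. 186.]
(140, 270) [393. 222. 186.]
(150, 280) [380. 216. 151.]
(165, 290) [375. 233.  11.]
(60, 300) [340. 365. 162.]
(20, 300) [337. 419. 186.]
(189, 272) [407. 172.  62.]
(198, 310) [336. 164.   0.]
(235, 358) [243.  76.  38.]
(115, 340) [272. 319.  25.]
(300, 240) [488. -43.   8.]
[244.14858135 574.77651945 248.86058661] [ 1.05    0.0534  1.6141  0.      1.476  -0.119 ]
[244.14858135 574.77651945 248.86058661] [ 1.05    0.0534  1.6141  0.      1.476  -0.119 ]
[244.14858135 574.77651945 248.86058661] [ 1.05    0.0534  1.6141  0.      1.476  -0.119 ]
[244.14858135 574.77651945 248.86058661] [ 1.05    0.0534  1.6141  0.      1.476  -0.119 ]
[244.14858135 574.77651945 248.86058661] [ 1.05    0.0534  1.6141  0.      1.476  -0.119 ]
```

Emit:
carry_out(
  twist=[
    [0, 0, -10],
    [0, 0, -10],
    [0, 0, -3],
    [0, 0, 0],
  ],
  xyz=[
    [0, 0, -0.02],
    [0, 0, -0.02],
    [0, 0, -0.02],
    [0, 0, 0],
  ],
  hand=[1, 1, 1, 1],
)

```text
time_s: 0.6
tcp_pos: [244.7, 575.8, 311.7]
eef_rot: [3.139, 0.002, 3.141]
ft_force: [0.3, -0.7, 0.6]
grip_width: 0.149
grasp_force: 0.0
```

Emit:
carry_out(
  twist=[
    [0, 0, 0],
    [0, 0, 0],
    [0, 0, 0],
    [0, 0, 0],
    [0, 0, 0],
    [0, 0, 0],
    [0, 0, 0],
    [0, 0, 0],
    [0, 0, 0],
    [0, 0, 0],
  ],
  xyz=[
    [-0.008, -0.025, 0],
    [-0.016, -0.05, 0],
    [-0.016, -0.05, 0],
    [-0.016, -0.05, 0],
    [-0.016, -0.05, 0],
    [-0.016, -0.05, 0],
    [-0.016, -0.05, 0],
    [-0.016, -0.05, 0],
    [-0.016, -0.05, 0],
    [-0.016, -0.05, 0],
  ],
  hand=[1, 1, 1, 1, 1, 1, 1, 1, 1, 1],
)

```text
time_s: 1.85
tcp_pos: [396.0, 98.5, 308.5]
eef_rot: [-3.142, -0.001, 3.14]
ft_force: [0.3, -0.1, -0.3]
grip_width: 0.001
grasp_force: 0.0
```

Emit:
carry_out(
  twist=[
    [0, 0, 0],
    [0, 0, 0],
    [0, 0, 0],
    [0, 0, 0],
    [0, 0, 0],
    [0, 0, 0],
    [0, 0, 0],
    [0, 0, 0],
  ],
  xyz=[
    [-0.016, -0.04, 0],
    [-0.016, -0.04, 0],
    [-0.016, -0.04, 0],
    [-0.01, -0.03, 0],
    [-0.01, -0.03, 0],
    [-0.01, -0.02, 0],
    [0, 0, 0],
    [0, 0, 0],
  ],
  hand=[1, 1, 1, 1, 1, 1, 1, 1],
)

```text
time_s: 2.85
tcp_pos: [474.0, -99.2, 309.6]
eef_rot: [3.141, -0.001, -3.142]
ft_force: [0.4, -0.0, -0.1]
grip_width: 0.003
grasp_force: 0.0
```

```bash
python3 - <<'E'
from workcell import r
import cv2,numpy as np
s=r.get_state();print(s['time_s'],s['tcp_pos'],s['eef_rot'],s['joint_positions'],s['grip_width'])
p,d=r.get_image('wrist');cv2.imwrite('pics/w1.png',p[...,::-1])
m=r.camera_model('wrist');print(m['camera_matrix'],m['mount'].round(3))
np.savez('w1.npz',p=p,d=d,t=s['tcp_pos'],e=s['eef_rot'])
E
```

```text
2.85 [474.00257151 -99.19314909 309.60299   ] [ 3.14088022e+00 -7.08617444e-04 -3.14153229e+00] [-3.60343444e-01 -3.20523248e-01  1.85302696e+00  4.17090520e-04
  1.61000327e+00 -1.93118372e+00] 0.0026040258247739334
[[427.76369653   0.         323.68691449]
 [  0.         427.76369653 239.93850511]
 [  0.           0.           1.        ]] [[   0.      -0.955   -0.298   76.522]
 [   1.       0.       0.      -1.166]
 [  -0.      -0.298    0.955 -123.811]
 [   0.       0.       0.       1.   ]]
```

View pics/w1.png

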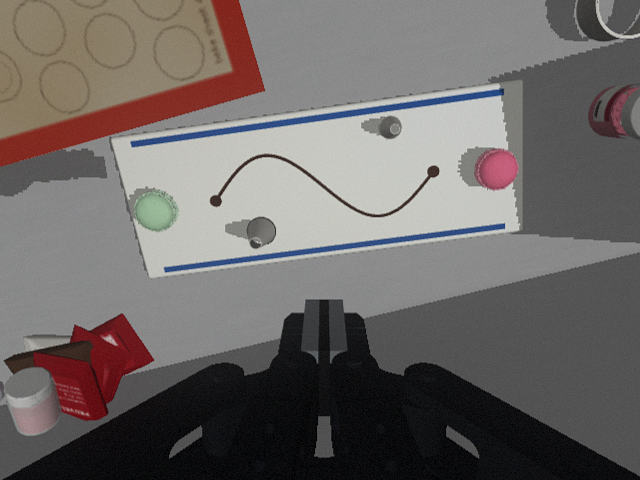

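The whole line shows in the wrist view: start dot at (433,172), end dot at (216,201), and both fingers are shut and clear.

```bash
python3 - <<'E'
from h import *
from workcell import r
from scipy.spatial.transform import Rotation as R
a=np.load('w1.npz');m=r.camera_model('wrist');K=m['camera_matrix']
B=np.eye(4);B[:3,:3]=R.from_euler('xyz',a['e']).as_matrix();B[:3,3]=a['t'];T=B@m['mount']
uv=dark(a['p'],(200,145,445,225));print(len(uv),uv.min(0),uv.max(0))
q,e=fit(to_world(uv,K,T),[474,-100.5,-3.0]);print(q,e);print(place(q,S[[0,-1]]))
print('board z',[ (T@np.r_[((np.array([u,v])-K[:2,2])/K[0,0]*a['d'][v,u]),a['d'][v,u],1])[:3].round(1) for u,v in[(300,150),(300,220),(400,160),(200,160)]])
E
```

```text
912 [210. 154.] [438. 216.]
[ 473.11492858 -100.66913117   -3.00174268] 1.599758964823623
[[ 457.78152708    8.25692998]
 [ 488.44833008 -209.59519232]]
board z [array([ 437.8, -123.2,    7.6]), array([ 508.6, -124.3,    7.3]), array([447.7, -24.4,   5.8]), array([ 447.5, -221.7,    8.2])]
```

Emit:
carry_out(
  twist=[
    [0, 0, 0],
    [0, 0, 0],
    [0, 0, 0],
    [0, 0, 0],
    [0, 0, 0],
    [0, 0, 0],
    [0, 0, 0],
    [0, 0, 0],
    [0, 0, 0],
    [0, 0, 0],
  ],
  xyz=[
    [0.004, 0.0285, 0],
    [0.004, 0.03, 0],
    [0.004, 0.03, 0],
    [0.0037, 0.02, 0.03],
    [0, 0, 0.05],
    [0, 0, 0.05],
    [0, 0, 0.05],
    [0, 0, 0.04],
    [0, 0, 0.03],
    [0, 0, 0],
  ],
  hand=[1, 1, 1, 1, 1, 1, 1, 1, 1, 1],
)

```text
time_s: 4.15
tcp_pos: [456.0, 9.7, 57.7]
eef_rot: [3.141, -0.006, -3.141]
ft_force: [-0.0, 1.3, 0.8]
grip_width: 0.0
grasp_force: 0.0
```

Emit:
carry_out(
  twist=[
    [0, 0, 0],
    [0, 0, 0],
  ],
  xyz=[
    [0, 0, 0],
    [0, 0, 0],
  ],
  hand=[1, 1],
)

```text
time_s: 4.4
tcp_pos: [460.0, 8.6, 62.1]
eef_rot: [-3.141, 0.004, 3.142]
ft_force: [0.2, -1.0, -1.1]
grip_width: 0.0
grasp_force: 0.0
```

```bash
python3 - <<'E'
from workcell import r
import cv2,numpy as np
from h import *
from scipy.spatial.transform import Rotation as R
s=r.get_state();print(s['time_s'],s['tcp_pos'],s['eef_rot'],s['joint_positions'],s['grip_width'])
p,d=r.get_image('wrist');cv2.imwrite('pics/w2.png',p[...,::-1])
np.savez('w2.npz',p=p,d=d,t=s['tcp_pos'],e=s['eef_rot'])
m=r.camera_model('wrist');K=m['camera_matrix'];M=np.linalg.inv(m['mount'])
for z in(0,10,19):
    c=M@[0,0,z,1];print('tool z',z,'pixel',K[:2,:2]@c[:2]/c[2]+K[:2,2],c[2])
p,d=r.get_image('side');cv2.imwrite('pics/s2.png',cv2.resize(p[150:350,220:420,::-1],(600,600)))
E
```

```text
4.4 [459.98248903   8.61651668  62.08675486] [-3.14107929  0.00373944  3.14155354] [-1.43274392e-01 -1.51768619e-01  2.14360421e+00  2.81926268e-05
  1.14598264e+00 -1.71404221e+00] 0.00012221431142456164
tool z 0 pixel [327.05217958 349.80088277] 140.9742233987076
tool z 10 pixel [326.82811622 334.37491387] 150.52107930806457
tool z 19 pixel [326.64944824 322.07425637] 159.1132496264858
```

View pics/w2.png

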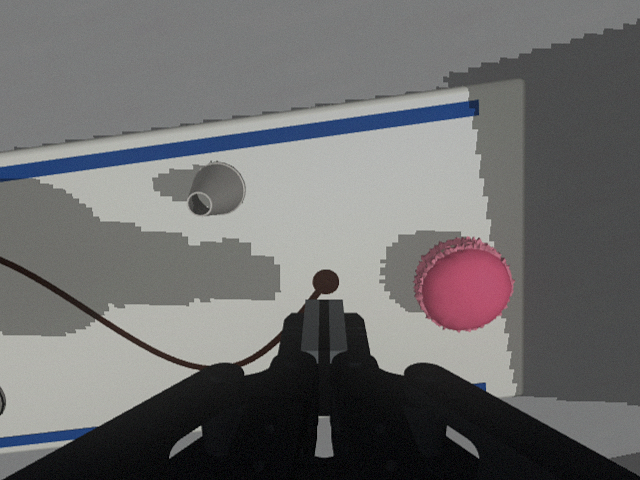

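View pics/s2.png

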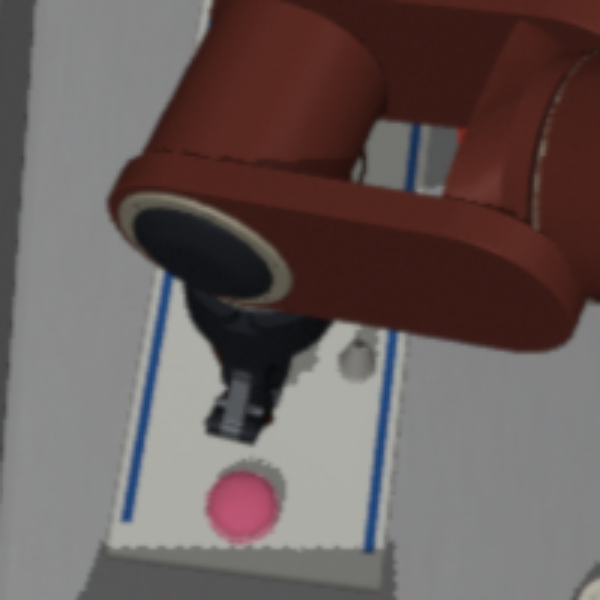

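The wrist view shows the start dot at (326,282) just ahead of the shut fingertips, whose front edge is at (323,300). The side crop shows the arm hiding the line. The arm rings after fast moves, so I'll let it settle before measuring again.

Emit:
carry_out(
  twist=[
    [0, 0, 0],
    [0, 0, 0],
    [0, 0, 0],
    [0, 0, 0],
    [0, 0, 0],
    [0, 0, 0],
    [0, 0, 0],
    [0, 0, 0],
  ],
  xyz=[
    [0, 0, 0],
    [0, 0, 0],
    [0, 0, 0],
    [0, 0, 0],
    [0, 0, 0],
    [0, 0, 0],
    [0, 0, 0],
    [0, 0, 0],
  ],
  hand=[1, 1, 1, 1, 1, 1, 1, 1],
)

```text
time_s: 5.5
tcp_pos: [458.5, 8.7, 60.0]
eef_rot: [3.142, 0.0, 3.141]
ft_force: [0.1, 0.2, -0.2]
grip_width: -0.0
grasp_force: 0.0
```

```bash
python3 - <<'E'
from workcell import r
from h import *
from scipy.spatial.transform import Rotation as R
m=r.camera_model('wrist');K=m['camera_matrix'];M=m['mount']
for i in range(3):
    s=r.get_state();p,d=r.get_image('wrist')
    B=np.eye(4);B[:3,:3]=R.from_euler('xyz',s['eef_rot']).as_matrix();B[:3,3]=s['tcp_pos']
    c=p.astype(int);k=np.zeros((480,640),np.uint8);k[265:298,308:345]=1
    k&=((c.max(2)<110)&(c[...,0]>c[...,2]+8)).astype(np.uint8)
    v,u=np.nonzero(k);
    print(s['tcp_pos'].round(2),s['eef_rot'].round(4),len(u),(u.min(),u.max()),(v.min(),v.max()))
    uv=np.array([[(u.min()+u.max())/2,(v.min()+v.max())/2]]);w=to_world(uv,K,B@M);print('dot',uv,w)
def tool(u,v): z=d[v,u];return (M@np.r_[(np.array([u,v])-K[:2,2])/K[0,0]*z,z,1])[:3].round(1)
for u in(306,315,323,332,341):print(u,[(v,tool(u,v).tolist()) for v in(299,300,302,310,330,345)])
print([(u,tool(u,302)[[1,2]].tolist(),d[302,u]) for u in range(300,348,2)])
E
```

```text
[458.5    8.65  60.  ] [3.1416 0.     3.1413] 513 (np.int64(312), np.int64(338)) (np.int64(275), np.int64(297))
dot [[325. 286.]] [[458.28048278   8.14691729   8.        ]]
[458.5    8.64  60.01] [-3.1416 -0.      3.1413] 514 (np.int64(312), np.int64(338)) (np.int64(275), np.int64(297))
dot [[325. 286.]] [[458.27780655   8.13163633   8.        ]]
[458.49   8.64  60.  ] [ 3.1416 -0.      3.1412] 515 (np.int64(312), np.int64(338)) (np.int64(275), np.int64(297))
dot [[325. 286.]] [[458.26800643   8.13080501   8.        ]]
306 [(299, [11.7, -7.3, 14.1]), (300, [11.2, -7.4, 14.3]), (302, [11.6, -7.3, 11.9]), (310, [11.5, -7.0, 6.0]), (330, [11.6, -6.5, -7.7]), (345, [11.6, -6.2, -16.2])]
315 [(299, [11.3, -4.2, 14.9]), (300, [11.2, -4.2, 14.4]), (302, [11.7, -4.1, 11.7]), (310, [11.4, -4.0, 6.2]), (330, [11.6, -3.8, -7.7]), (345, [11.3, -3.6, -15.7])]
323 [(299, [11.5, -1.3, 14.6]), (300, [11.2, -1.3, 14.3]), (302, [11.1, -1.3, 12.9]), (310, [11.5, -1.3, 5.9]), (330, [11.7, -1.3, -7.8]), (345, [11.3, -1.3, -15.8])]
332 [(299, [11.2, 1.8, 15.1]), (300, [11.5, 1.8, 13.6]), (302, [11.4, 1.8,
[... 590 characters left out ...]
148.59465)), (316, [-3.8, 11.5], np.float32(148.392)), (318, [-3.1, 11.9], np.float32(148.90625)), (320, [-2.4, 12.4], np.float32(149.41066)), (322, [-1.7, 11.3], np.float32(148.25014)), (324, [-1.0, 12.4], np.float32(149.45488)), (326, [-0.3, 12.7], np.float32(149.8087)), (328, [0.4, 12.0], np.float32(148.96707)), (330, [1.1, 12.8], np.float32(149.8685)), (332, [1.8, 12.4], np.float32(149.43143)), (334, [2.5, 12.0], np.float32(148.95798)), (336, [3.2, 11.1], np.float32(148.0122)), (338, [3.9, 11.4], np.float32(148.35564)), (340, [4.6, 12.3], np.float32(149.29068)), (342, [5.3, 13.3], np.float32(150.41196)), (344, [8.1, 51.8], np.float32(192.6411)), (346, [9.0, 52.8], np.float32(193.80164))]
```

Emit:
carry_out(
  twist=[
    [0, 0, 0],
    [0, 0, 0],
    [0, 0, 0],
    [0, 0, 0],
    [0, 0, 0],
    [0, 0, 0],
    [0, 0, 0],
    [0, 0, 0],
  ],
  xyz=[
    [-0.0004, 0.0006, 0.004],
    [0, 0, 0.008],
    [0, 0, 0.008],
    [0, 0, 0.004],
    [0, 0, 0],
    [0, 0, 0],
    [0, 0, 0],
    [0, 0, 0],
  ],
  hand=[1, 1, 1, 1, 1, 1, 1, 1],
)

```text
time_s: 6.65
tcp_pos: [459.1, 9.2, 36.3]
eef_rot: [-3.142, 0.001, 3.141]
ft_force: [1.1, 0.1, -1.5]
grip_width: -0.001
grasp_force: 0.0
```

```bash
python3 - <<'E'
from workcell import r
from h import *
s=r.get_state();print(s['time_s'],s['tcp_pos'],s['eef_rot'])
y=np.linspace(-110,110,45);P=place([474.2,-99.6,-3.002],np.c_[38*np.sin(np.pi*y/110),y])
print(P[[0,11,22,33,44]].round(1))
D=np.diff(np.round(P/1000,4),axis=0)*[-1,1]
for i in range(0,44,9):print([[round(a,4),round(b,4),0] for a,b in D[i:i+9]])
E
```

```text
6.65 [459.10048493   9.20153502  36.26323449] [-3.14151397e+00  5.27246325e-04  3.14118737e+00]
[[ 458.9    9.3]
 [ 504.2  -39.8]
 [ 474.2  -99.6]
 [ 444.2 -159.4]
 [ 489.5 -208.5]]
[[np.float64(-0.006), np.float64(-0.0042), 0], [np.float64(-0.006), np.float64(-0.0042), 0], [np.float64(-0.0057), np.float64(-0.0042), 0], [np.float64(-0.0054), np.float64(-0.0043), 0], [np.float64(-0.005), np.float64(-0.0044), 0], [np.float64(-0.0045), np.float64(-0.0044), 0], [np.float64(-0.0039), np.float64(-0.0045), 0], [np.float64(-0.0033), np.float64(-0.0046), 0], [np.float64(-0.0026), np.float64(-0.0047), 0]]
[[np.float64(-0.0018), np.float64(-0.0048), 0], [np.float64(-0.0011), np.float64(-0.0048), 0], [np.float64(-0.0003), np.float64(-0.0051), 0], [np.float64(0.0005), np.float64(-0.0051), 0], [np.float64(0.0011), np.float64(-0.0052), 0], [np.float64(0.0019), np.float64(-0.0053), 0], [np.float64(0.0025), np.float64(-0.0054), 0], [np.float64(0.0031), np.float64(-0.0055), 0], [np.float64(0.0036), np.float64(-0.0055), 0]]
[[np.float64(0.0041), np.float64(-0.0056), 0], [np.float64(0.0043), np.float64(
[... 428 characters left out ...]
 [np.float64(0.0019), np.float64(-0.0053), 0], [np.float64(0.0011), np.float64(-0.0052), 0], [np.float64(0.0005), np.float64(-0.0051), 0], [np.float64(-0.0003), np.float64(-0.0051), 0], [np.float64(-0.0011), np.float64(-0.0048), 0], [np.float64(-0.0018), np.float64(-0.0048), 0], [np.float64(-0.0026), np.float64(-0.0047), 0]]
[[np.float64(-0.0033), np.float64(-0.0046), 0], [np.float64(-0.0039), np.float64(-0.0045), 0], [np.float64(-0.0045), np.float64(-0.0044), 0], [np.float64(-0.005), np.float64(-0.0044), 0], [np.float64(-0.0054), np.float64(-0.0043), 0], [np.float64(-0.0057), np.float64(-0.0042), 0], [np.float64(-0.006), np.float64(-0.0042), 0], [np.float64(-0.006), np.float64(-0.0042), 0]]
```

Emit:
carry_out(
  twist=[
    [0, 0, 0],
    [0, 0, 0],
    [0, 0, 0],
    [0, 0, 0],
    [0, 0, 0],
    [0, 0, 0],
    [0, 0, 0],
    [0, 0, 0],
    [0, 0, 0],
    [0, 0, 0],
  ],
  xyz=[
    [-0.003, -0.0021, 0],
    [-0.003, -0.0021, 0],
    [-0.006, -0.0042, 0],
    [-0.0057, -0.0042, 0],
    [-0.0054, -0.0043, 0],
    [-0.005, -0.0044, 0],
    [-0.0045, -0.0044, 0],
    [-0.0039, -0.0045, 0],
    [-0.0033, -0.0046, 0],
    [-0.0026, -0.0047, 0],
  ],
  hand=[1, 1, 1, 1, 1, 1, 1, 1, 1, 1],
)

```text
time_s: 7.9
tcp_pos: [501.4, -30.6, 36.0]
eef_rot: [-3.142, -0.0, 3.141]
ft_force: [-0.2, 0.9, 0.4]
grip_width: 0.001
grasp_force: 0.0
```

Emit:
carry_out(
  twist=[
    [0, 0, 0],
    [0, 0, 0],
    [0, 0, 0],
    [0, 0, 0],
    [0, 0, 0],
    [0, 0, 0],
    [0, 0, 0],
    [0, 0, 0],
    [0, 0, 0],
  ],
  xyz=[
    [-0.0018, -0.0048, 0],
    [-0.0011, -0.0048, 0],
    [-0.0003, -0.0051, 0],
    [0.0005, -0.0051, 0],
    [0.0011, -0.0052, 0],
    [0.0019, -0.0053, 0],
    [0.0025, -0.0054, 0],
    [0.0031, -0.0055, 0],
    [0.0036, -0.0055, 0],
  ],
  hand=[1, 1, 1, 1, 1, 1, 1, 1, 1],
)

```text
time_s: 9.02
tcp_pos: [491.5, -77.3, 36.0]
eef_rot: [-3.142, -0.0, 3.141]
ft_force: [-0.1, 0.5, 0.7]
grip_width: 0.002
grasp_force: 0.0
```

Emit:
carry_out(
  twist=[
    [0, 0, 0],
    [0, 0, 0],
    [0, 0, 0],
    [0, 0, 0],
    [0, 0, 0],
    [0, 0, 0],
    [0, 0, 0],
    [0, 0, 0],
    [0, 0, 0],
  ],
  xyz=[
    [0.0041, -0.0056, 0],
    [0.0043, -0.0057, 0],
    [0.0045, -0.0057, 0],
    [0.0047, -0.0057, 0],
    [0.0047, -0.0057, 0],
    [0.0045, -0.0057, 0],
    [0.0043, -0.0057, 0],
    [0.0041, -0.0056, 0],
    [0.0036, -0.0055, 0],
  ],
  hand=[1, 1, 1, 1, 1, 1, 1, 1, 1],
)

```text
time_s: 10.15
tcp_pos: [452.7, -128.2, 36.0]
eef_rot: [3.142, -0.0, 3.141]
ft_force: [-0.2, -0.3, 0.3]
grip_width: -0.003
grasp_force: 0.0
```

Emit:
carry_out(
  twist=[
    [0, 0, 0],
    [0, 0, 0],
    [0, 0, 0],
    [0, 0, 0],
    [0, 0, 0],
    [0, 0, 0],
    [0, 0, 0],
    [0, 0, 0],
    [0, 0, 0],
  ],
  xyz=[
    [0.0031, -0.0055, 0],
    [0.0025, -0.0054, 0],
    [0.0019, -0.0053, 0],
    [0.0011, -0.0052, 0],
    [0.0005, -0.0051, 0],
    [-0.0003, -0.0051, 0],
    [-0.0011, -0.0048, 0],
    [-0.0018, -0.0048, 0],
    [-0.0026, -0.0047, 0],
  ],
  hand=[1, 1, 1, 1, 1, 1, 1, 1, 1],
)

```text
time_s: 11.28
tcp_pos: [449.8, -174.1, 36.0]
eef_rot: [-3.142, 0.0, 3.141]
ft_force: [0.2, 0.3, -0.8]
grip_width: -0.0
grasp_force: 0.0
```

Emit:
carry_out(
  twist=[
    [0, 0, 0],
    [0, 0, 0],
    [0, 0, 0],
    [0, 0, 0],
    [0, 0, 0],
    [0, 0, 0],
    [0, 0, 0],
    [0, 0, 0],
    [0, 0, 0],
    [0, 0, 0],
  ],
  xyz=[
    [-0.0033, -0.0046, 0],
    [-0.0039, -0.0045, 0],
    [-0.0045, -0.0044, 0],
    [-0.005, -0.0044, 0],
    [-0.0054, -0.0043, 0],
    [-0.0057, -0.0042, 0],
    [-0.006, -0.0042, 0],
    [-0.003, -0.0021, 0],
    [-0.003, -0.0021, 0],
    [0, 0, 0],
  ],
  hand=[1, 1, 1, 1, 1, 1, 1, 1, 1, 1],
)

```text
time_s: 12.52
tcp_pos: [489.6, -208.7, 36.0]
eef_rot: [3.142, -0.0, 3.141]
ft_force: [-0.9, 1.1, -0.0]
grip_width: 0.003
grasp_force: 0.0
```

Emit:
carry_out(
  twist=[
    [0, 0, 0],
    [0, 0, 0],
    [0, 0, 0],
  ],
  xyz=[
    [0, 0, 0],
    [0, 0, 0],
    [0, 0, 0],
  ],
  hand=[1, 1, 1],
)

```text
time_s: 12.9
tcp_pos: [489.3, -208.5, 36.0]
eef_rot: [3.142, -0.0, 3.141]
ft_force: [-0.2, -0.9, 0.6]
grip_width: 0.002
grasp_force: 0.0
```

```bash
python3 - <<'E'
from workcell import r
import cv2
s=r.get_state();print(s['time_s'],s['tcp_pos'],s['eef_rot'])
p,d=r.get_image('wrist');cv2.imwrite('pics/w3.png',p[...,::-1])
E
```

```text
12.9 [ 489.32472178 -208.49303559   35.99742582] [ 3.14157037e+00 -3.58432839e-05  3.14125373e+00]
```

View pics/w3.png

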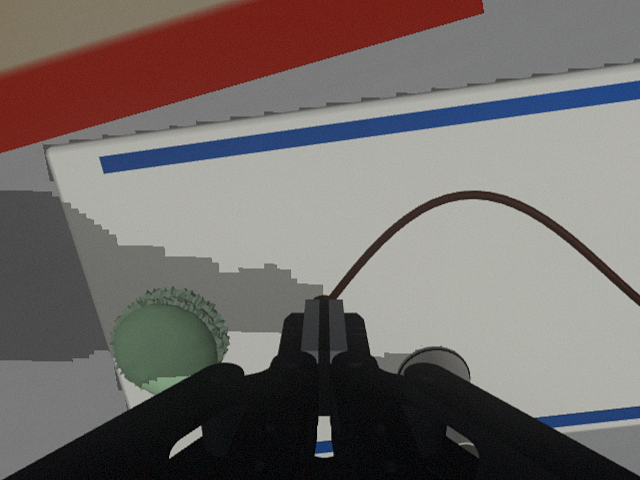

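The fingertips stand over the end dot, whose top edge just shows at (322,296), and the green macaron and nozzle are untouched. Now I'll raise them.

Emit:
carry_out(
  twist=[
    [0, 0, 0],
    [0, 0, 0],
    [0, 0, 0],
    [0, 0, 0],
    [0, 0, 0],
    [0, 0, 0],
    [0, 0, 0],
    [0, 0, 0],
    [0, 0, 0],
    [0, 0, 0],
  ],
  xyz=[
    [0, 0, -0.01],
    [0, 0, -0.02],
    [0, 0, -0.03],
    [0, 0, -0.03],
    [0, 0, -0.03],
    [0, 0, -0.03],
    [0, 0, -0.02],
    [0, 0, -0.01],
    [0, 0, 0],
    [0, 0, 0],
  ],
  hand=[1, 1, 1, 1, 1, 1, 1, 1, 1, 1],
)

```text
time_s: 14.2
tcp_pos: [488.8, -208.2, 214.5]
eef_rot: [3.14, -0.002, 3.141]
ft_force: [0.8, -0.4, 0.2]
grip_width: -0.003
grasp_force: 0.0
```

Emit:
carry_out(
  twist=[
    [0, 0, 0],
    [0, 0, 0],
    [0, 0, 0],
    [0, 0, 0],
    [0, 0, 0],
    [0, 0, 0],
  ],
  xyz=[
    [0, 0, 0],
    [0, 0, 0],
    [0, 0, 0],
    [0, 0, 0],
    [0, 0, 0],
    [0, 0, 0],
  ],
  hand=[1, 1, 1, 1, 1, 1],
)

```text
time_s: 14.95
tcp_pos: [489.5, -208.6, 216.1]
eef_rot: [-3.142, 0.0, 3.141]
ft_force: [0.4, 0.3, -0.4]
grip_width: 0.003
grasp_force: 0.0
```

```bash
python3 - <<'E'
from workcell import r
s=r.get_state();print(s['time_s'],s['tcp_pos'],s['ft_force']);print(r.hand_in())
E
```

```text
14.95 [ 489.46247849 -208.58679618  216.09548227] [ 0.43337011  0.313815   -0.39722081]
the job is handed in; nothing more can be done
None
```

I traced the S-line in one stroke from the pink end to the green end, fingertips about 9 mm above the board and touching nothing, then raised them to about 19 cm and handed the job in at 15 s; no verdict came back.

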